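# Close the casting pot and set its pressure regulator

## Robot

A 7-joint arm with a two-finger parallel gripper is mounted at the origin on the work surface. World frame = base frame: x ahead of the robot, y to its left, z up, the work surface at z = 0. Lengths are in m, angles in rad, forces in N, time in s.
With the tool pointing down it reaches from about 0.35 to 0.9 m from the base axis. Payload 7.2 kg.
Tool frame: the origin (TCP) lies midway between the tips of the shut fingers; the grasp point (between the pads) lies 19 mm behind it; z points along the fingers, y is the line along which they close (so a half turn about z gives the same grasp; the last joint's range is limited). The gripper opens to 88 mm and grips with 3 to 60 N. Pads are 20 mm wide; open, the fingers measure 115 mm over their backs; the gripper's body (75 mm by 178 mm) begins 61 mm behind the grasp point.
Start: joints at [-1.339, 0.411, -0.013, 1.596, 0.006, 1.134, -0.082], TCP at [0.185, 0.597, 0.223] pointing down, gripper open.
Joint ranges: [-2.95, 2.95], [-0.29, 1.99], [-1.47, 1.44], [0.14, 2.54], [-1.03, 4.17], [0.13, 1.85], [-2.86, 2.86]. Speed limits (rad/s): [2.39, 2.39, 3.01, 3.01, 3.14, 3.14, 3.14].

## Interface

Orientations are given as a unit quaternion [w, x, y, z].
In Python, from cell import get_obs, snapshot, hand_in, search_frame, trace, pinpoint gives the robot as it stands. The module is installed in compiled form; this text tells all that it offers.
- The arm moves only by the tool move_arm, never from a script. Its arguments are lists of equal length, an entry for each row: "dp": the shift along the tool's x, y, z in m, a list of three; "yaw": the turn about the tool's z in rad; "gripper": the finger opening in m, from 0 to 0.0878. In form: {"dp": [[dx, dy, dz], ...], "yaw": [yaw, ...], "gripper": [gripper, ...]}. A call has 1 to 8 rows; each row shifts and turns the commanded pose from where the row before left it, along the tool's axes as they then stand; what a row does not reach is not made up. A row lasts 1/8 s, in which the tool goes at most 62.5 mm and 10.7 degrees, less where a joint would pass 70% of its speed; a pose out of reach is approached as far as the arm can. A call with a gripper value outside its range is refused whole. The fingers move at their own pace and stop on an object; "newtons" is the grip in N (left out, the last holds). Time passes only in rows, so rows that do not move let the fingers close. It gives the time, the measured TCP pose, the force, the opening and the grip force at its end, in the units of the state.
- get_obs(): the state, without advancing time (a new reading comes with each control period).
- snapshot(name): name is "side" or "top" or "wrist"; returns a dict with "image" (384x512x3 uint8, red, green, blue), "z_map" (384x512 float32, m along the optical axis (not along the pixel's ray), 0 where there is no reading), "vfov" (degrees; the focal length in pixels is half the picture's height over the tangent of half this angle, whatever the lens; pixels are square), "cx", "cy" (the principal point, pixels), "R" (3x3) and "t" (3): a world point X has camera coordinates R X + t. Camera axes: x right, y down, z forward; pixel columns grow to the right and rows downward; lengths in m; the calibration is good to about 2 mm. A picture is of the moment at which its call begins.
- hand_in(): hands the job in; it is judged then, once.
Trained networks look in a picture, given as the dict that the camera call returned (one of the last four; its "shot" number tells which), for a name from the list of things; names that differ only in an ending like _2 or _b are one class to them, and where a whole thing is asked for, a point or a joint stands for the part that bears it (a point fixed in the world has none). Each returns a list of dicts, best first, with "confidence" (0 to 1); they miss things now and then, are a little off and sometimes report something else, mostly with a low value. They report only what shows in the picture. A call takes as long as a camera call.
- search_frame(picture, query): "bbox" ([left, top, right, bottom] as shares, 0 to 1, of the picture: columns of its width, rows of its height, round what is visible of it).
- trace(picture, query): "region" (384x512 bool, what is visible of it) and "bbox" ([left, top, right, bottom] as shares, 0 to 1, of the picture: columns of its width, rows of its height, round what is visible of it).
- pinpoint(picture, query): "xy" ([column, row] as shares, 0 to 1, of the picture: columns of its width, rows of its height: a listed point, or the origin of a listed thing).
The state is a dict: "time": time; "joint_positions": joint angles; "joint_vel": joint speeds; "joint_torque": joint torques, N m; "eef_pos": TCP position; "eef_rot": TCP orientation; "ft_force": force on the tool from outside, world axes, zero at the start; "ft_torque": the same for the moment, N m; "finger_gap": finger opening in m; "finger_force": force on a finger pad.
Only numpy, scipy, OpenCV 4.12 (cv2) and the standard library are available. Lean on these libraries where they do the work, as an engineer would, in place of code of your own. Each camera call takes 0.05 s, during which the arm holds its last target. There are 200 camera calls.

## Task

Close up the pressure-casting pot and bring it to pressure: first turn the three knobs on the lid clockwise until they are fully home, then loosen the brass lock ring on the control desk's regulator, turn the black adjuster above it until the gauge needle stands on the red set hand, and screw the lock ring tight again without losing the setting. Leave the bottle, bowl, plaster mould and mallet where they stand.

Things in the scene. Friction and masses are not known exactly. Their poses are not given: they have to be found in the camera images.
- pot: grey casting pot with aluminium lid; origin at the centre of its foot (18 mm above the table), z up, x towards lid knob 1; knobs 1, 2, 3 at 0, 120, 240 degrees anticlockwise from above, on a 90 mm radius. Flat top of the lid's rim 148 mm above the foot, lid 216 mm across; its middle is 10 mm higher out to 62 mm radius, with a safety valve 26 mm across, top 49 mm above the rim
- regulator_axis (a point): where the regulator's axis leaves the sloped face (236 x 136 mm) of the blue control desk; z out of the face along the axis of lock ring and adjuster, 35 degrees from vertical; y up the slope towards the pot; x along the face, away from the gauge. Along z: bonnet (52 mm across) to 24 mm, lock ring 25 to 39 mm, stem, adjuster knob 44 to 74 mm. Only flat face within 60 mm of the axis
- gauge_centre (a point): centre of the 84 mm pressure gauge beside the regulator, on its dial (17 mm proud of the face), 118 mm along the face from the regulator, at x = -118 mm; white dial with ticks, zero at lower left, clockwise over 270 degrees, the last two ticks red
- lock_ring (a joint): angle of the brass lock ring under the adjuster, rad: 0 = tight on its stop (the start; black marks on ring and face in line); grows as it is loosened (anticlockwise seen from outside), end stop at 1.5. Beyond about 0.4 the adjuster is free, nearer 0 the ring clamps it. It takes 0.15 to 0.3 N m and stays where it is left
- lock_ring_mid (a point): middle of the lock ring on its axis; ring 58 mm across, 14 mm thick, knurled; z along the axis, outwards
- adjuster (a joint): angle of the regulator's adjuster, rad: 0 = wound right out, no pressure (the start), grows clockwise seen from outside, to 4.4; turns freely (0.05 N m, stays where left) once the lock ring is loose, held fast while it is tight. The gauge needle turns with it, angle for angle, both ways
- adjuster_mid (a point): middle of the adjuster knob on its axis; black knob with a white line on its end, 42 mm across, 30 mm tall, its underside 5 mm above the lock ring; z along the axis, outwards
- needle (a joint): angle of the black gauge needle, rad, clockwise from the zero tick; equal to the adjuster's angle
- needle_tip (a point): tip of the black needle, 27 mm from the gauge centre; its x axis points along the needle, outwards
- set_hand (a joint): angle of the red set hand on the gauge, rad, clockwise from the zero tick on the same scale as the needle; it marks the wanted pressure, differs from run to run (0.7 to 1.8) and does not move
- set_hand_mark (a point): point of the red set hand (diamond head) 27 mm from the gauge centre, where the needle's tip stands when needle and hand agree; its x axis points along the hand, outwards
- station: carrying board fixed on the table (plywood, 270 x 440 x 18 mm) with the blue control desk and a copper air pipe; origin under the board, 5 mm towards the pot from its middle; y from the pot to the desk. Pot's axis at y = -105 mm; middle of the desk's face at y = +135 mm, 86 mm high; desk's upper edge at y = +74 mm, 130 mm high
- spray_bottle: bystander: blue spray bottle with a white trigger head, 68 mm across (head 86 mm long, reaching 47 mm from the axis), 215 mm tall and so higher than the lid knobs, loose; origin under its centre
- mixing_bowl: bystander: green rubber mixing bowl, 136 mm across, 70 mm tall, loose; origin under its centre
- plaster_mould: bystander: white two-part plaster block mould, 110 x 85 x 65 mm, loose; origin under its centre
- mallet: bystander: wooden mallet lying down, 250 mm long along its x with a 60 x 95 x 60 mm head at +x, loose; origin on the table under its middle
- lid_knob1 (a joint): angle of lid knob 1, rad: grows as it is tightened (clockwise from above) up to its end stop at 1.4 = fully home on the lid; starts slack at 0 to 0.5; it takes about 0.1 N m and stays where it is left
- lid_knob1_mid (a point): middle of lid knob 1: black fluted hand knob on one of the three lid bolts, 50 mm across, 26 mm tall, its underside 10 mm above the flat rim of the lid; upright axis
- lid_knob2 (a joint): angle of lid knob 2, rad: grows as it is tightened (clockwise from above) up to its end stop at 1.4 = fully home on the lid; starts slack at 0 to 0.5; it takes about 0.1 N m and stays where it is left
- lid_knob2_mid (a point): middle of lid knob 2: black fluted hand knob on one of the three lid bolts, 50 mm across, 26 mm tall, its underside 10 mm above the flat rim of the lid; upright axis
- lid_knob3 (a joint): angle of lid knob 3, rad: grows as it is tightened (clockwise from above) up to its end stop at 1.4 = fully home on the lid; starts slack at 0 to 0.5; it takes about 0.1 N m and stays where it is left
- lid_knob3_mid (a point): middle of lid knob 3: black fluted hand knob on one of the three lid bolts, 50 mm across, 26 mm tall, its underside 10 mm above the flat rim of the lid; upright axis

How it is judged:
By the outcome, as a careful person would: the job done as asked, in the order asked, and still so for the second after the job is handed in, with the robot touching nothing.
It also fails if it takes over 72 s, if anything falls off the work surface, if the arm or the gripper's body presses on something with over 40 N, if the wrist force passes 120 N, or if a joint passes its speed limit or range.

## Working session

There is one attempt and no reset: what is moved stays moved. The work goes in short steps, Python scripts to look and compute and a tool call to move; the robot and the scene stay as the last step left them, time stands still between calls to the robot, and variables do not carry over. Pictures are saved under pics/ and viewed, at most 10 in all, crops included, and the job is handed in when it is done.

Besides the shell and the picture viewer there is one more tool, called after "Call:" as name([rows], argument=value, ...), one row to a line, values as JSON. move_arm: Moves the arm, as the interface text tells. Its arguments: {"type":"object","properties":{"dp":{"type":"array","items":{"type":"array","items":{"type":"number"}}},"yaw":{"type":"array","items":{"type":"number"}},"gripper":{"type":"array","items":{"type":"number"}},"newtons":{"type":"number"}},"required":["dp","yaw","gripper"]}

```bash
mkdir -p pics; cat > h.py <<'E'
import numpy as np, cv2
from cell import *
def K(s):
    f=s["image"].shape[0]/2/np.tan(np.radians(s["vfov"])/2); return f
def ray(s,xy,z=None,depth=None):
    u,v=xy[0]*512,xy[1]*384
    d=np.array([(u-s["cx"])/K(s),(v-s["cy"])/K(s),1.])
    R=np.array(s["R"]);t=np.array(s["t"]); c=-R.T@t; w=R.T@d
    if z is not None: return c+w*(z-c[2])/w[2]
    if depth is None:
        depth=float(s["z_map"][min(383,int(v)),min(511,int(u))])
    return c+w*depth
def save(s,n,crop=None,k=1):
    im=s["image"][:,:,::-1]
    if crop: im=im[crop[1]:crop[3],crop[0]:crop[2]]
    cv2.imwrite(n,cv2.resize(im,None,fx=k,fy=k,interpolation=cv2.INTER_CUBIC))
def proj(s,X):
    c=np.array(s["R"])@X+np.array(s["t"]); return np.array([s["cx"]+K(s)*c[0]/c[2],s["cy"]+K(s)*c[1]/c[2]])
E
cat > a.py <<'E'
from h import *
np.set_printoptions(precision=4,suppress=True)
o=get_obs();print(o["time"],o["eef_pos"],o["eef_rot"],o["ft_force"])
S={n:snapshot(n) for n in("side","top")}
for n,s in S.items():
    print(n,"cam",-np.array(s["R"]).T@s["t"],s["vfov"],s["image"].shape)
    for q in ["pot","regulator_axis","gauge_centre","lock_ring_mid","adjuster_mid","needle_tip","set_hand_mark","station","lid_knob1_mid","lid_knob2_mid","lid_knob3_mid","spray_bottle","mixing_bowl","plaster_mould","mallet"]:
        for r in pinpoint(s,q)[:1 if "lid" not in q else 3]:
            print(q,round(r["confidence"],2),np.array(r["xy"])*[512,384],ray(s,r["xy"]))
im=np.hstack([cv2.resize(S[n]["image"],None,fx=.78,fy=.78) for n in S])
cv2.imwrite("pics/a.png",im[:,:,::-1])
E
python3 a.py
```

```text
0.0 [0.1845 0.5966 0.2218] [-0.0001  0.1493  0.9888 -0.0008] [-0.3595 -0.1419 -0.0896]
side cam [0.3611 0.6585 0.9514] 49.93856059715202 (384, 512, 3)
pot 0.93 [304.4864 164.1984] [ 0.5145 -0.0868  0.0959]
regulator_axis 0.95 [284.5184 210.816 ] [0.5032 0.1125 0.1425]
gauge_centre 0.87 [240.0768 191.1168] [0.6361 0.0754 0.1066]
lock_ring_mid 0.46 [277.9136 208.0128] [0.5187 0.1176 0.1521]
adjuster_mid 0.84 [274.176  211.0848] [0.5244 0.1269 0.1485]
needle_tip 0.42 [231.7824 196.3008] [0.6545 0.088  0.09  ]
station 0.6 [284.7232 190.6944] [0.5283 0.038  0.1188]
lid_knob1_mid 0.54 [285.9008 101.6832] [ 0.6146 -0.1899  0.2025]
lid_knob2_mid 0.55 [300.4928 142.6176] [ 0.528  -0.0606  0.2001]
lid_knob3_mid 0.75 [341.0944 118.1184] [ 0.4578 -0.1887  0.2003]
lid_knob3_mid 0.16 [288.2048 104.9088] [ 0.6063 -0.1871  0.1961]
spray_bottle 0.85 [263.8848 129.216 ] [ 0.6924 -0.2346  0.0286]
mixing_bowl 0.9 [206.2848 256.2816] [0.6627 0.2332 0.0074]
plaster_mould 0.8 [214.016  168.8832] [0.7498 0.0025 0.0634]
top cam [0.4817 0.0784 1.4336] 43.16898878076568 (384, 512, 3)
pot 0.88 [333.1072 231.206
[... 199 characters left out ...]
0.107  0.1618]
adjuster_mid 0.81 [235.008  231.2064] [0.525  0.1234 0.1558]
set_hand_mark 0.25 [288.512  152.6016] [ 0.7524 -0.0257  0.0665]
station 0.7 [300.1856 222.2976] [ 0.5529 -0.0571  0.0659]
lid_knob1_mid 0.76 [365.1072 194.304 ] [ 0.6171 -0.2102  0.2043]
lid_knob1_mid 0.56 [241.8176 230.5152] [0.5267 0.1055 0.1574]
lid_knob2_mid 0.73 [310.2208 228.4032] [ 0.5303 -0.0687  0.2038]
lid_knob3_mid 0.65 [365.312 254.784] [ 0.4637 -0.2069  0.2042]
spray_bottle 0.83 [367.616  174.6816] [ 0.6806 -0.2384  0.1197]
mixing_bowl 0.84 [197.6832 185.5872] [0.6649 0.2397 0.006 ]
plaster_mould 0.79 [291.1744 155.7888] [ 0.7446 -0.0339  0.0592]
mallet 0.92 [402.8928 228.7872] [ 0.5369 -0.3674  0.001 ]
```

View pics/a.png

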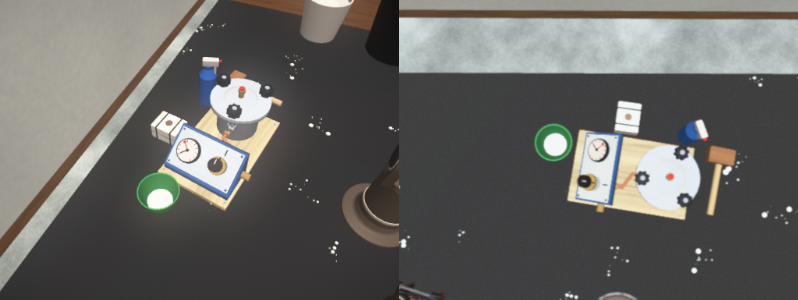

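Top view: the desk is left of the pot, the lid knobs are near (365,194), (310,228) and (365,255), and the bottle stands close to knob 1. Moving over the scene to look from near.

Call:
move_arm([
  [-0.02,-0.02,-0.05],
  [-0.039,-0.036,-0.03],
  [-0.042,-0.039,-0.014],
  [-0.042,-0.039,-0.014],
  [-0.042,-0.039,-0.014],
  [-0.042,-0.039,-0.014],
  [-0.042,-0.039,-0.014],
  [-0.042,-0.039,-0.014],
], yaw=[0,0,0,0,0,0,0,0], gripper=[0.066,0.066,0.066,0.066,0.066,0.066,0.066,0.066], newtons=25)

```text
time: 2.6
eef_pos: [0.3967, 0.2264, 0.3874]
eef_rot: [0.0, 0.149, 0.989, 0.0]
ft_force: [0.4, 0.3, 0.2]
finger_gap: 0.066
finger_force: 0.0
```

Call:
move_arm([
  [-0.039,-0.036,0],
  [-0.039,-0.036,0],
  [-0.039,-0.036,0],
  [-0.039,-0.036,0],
  [-0.039,-0.036,0],
  [0,0,0],
], yaw=[0,0,0,0,0,0], gripper=[0.066,0.066,0.066,0.066,0.066,0.066])

```text
time: 3.35
eef_pos: [0.5301, -0.0057, 0.3867]
eef_rot: [0.0, 0.153, 0.988, -0.001]
ft_force: [0.3, 1.0, 0.1]
finger_gap: 0.0664
finger_force: 0.0
```

```bash
cat > b.py <<'E'
from h import *
np.set_printoptions(precision=4,suppress=True)
o=get_obs();print(o["time"],o["eef_pos"],o["eef_rot"],o["joint_positions"])
s=snapshot("wrist");t=snapshot("top");sd=snapshot("side")
print("cam",-np.array(s["R"]).T@s["t"],s["vfov"])
zz=dict(lid_knob1_mid=.189,lid_knob2_mid=.189,lid_knob3_mid=.189)
for n,p in(("w",s),("t",t),("s",sd)):
  for q in ["pot","regulator_axis","gauge_centre","lock_ring_mid","adjuster_mid","needle_tip","set_hand_mark","lid_knob1_mid","lid_knob2_mid","lid_knob3_mid","spray_bottle"]:
    for r in pinpoint(p,q)[:2]:
        if r["confidence"]>.4: print(n,q,round(r["confidence"],2),np.array(r["xy"])*[512,384],ray(p,r["xy"]),ray(p,r["xy"],z=zz[q]) if q in zz else "")
save(s,"pics/b.png",k=1.5)
E
python3 b.py
```

```text
3.35 [ 0.5301 -0.0057  0.3867] [ 0.0004  0.1527  0.9883 -0.0009] [-0.5529  0.1482  0.5516  1.5945 -0.0765  1.4206  1.2695]
cam [0.4656 0.0158 0.5491] 71.77934501941697
w regulator_axis 0.85 [308.5824 140.3904] [0.5168 0.0801 0.134 ] 
w gauge_centre 0.69 [319.8976 205.7856] [0.6336 0.0738 0.111 ] 
w lock_ring_mid 0.83 [320.7168 136.704 ] [0.516  0.0978 0.1415] 
w adjuster_mid 0.59 [334.4896 137.5104] [0.5206 0.1123 0.1613] 
w needle_tip 0.61 [328.8064 213.6192] [0.6578 0.0872 0.0977] 
w lid_knob2_mid 0.6 [212.2752 186.3936] [ 0.5278 -0.0688  0.2061] [ 0.5309 -0.073   0.189 ]
w lid_knob3_mid 0.93 [ 92.7744 169.4976] [ 0.4591 -0.2106  0.2063] [ 0.4588 -0.222   0.189 ]
w lid_knob3_mid 0.69 [ 98.7136 207.2064] [ 0.5137 -0.2542  0.1667] [ 0.5109 -0.2385  0.189 ]
w spray_bottle 0.73 [238.08   171.1872] [ 0.5401 -0.0477  0.0673] 
w spray_bottle 0.64 [381.3888 185.7024] [0.6694 0.2217 0.0064] 
t regulator_axis 0.96 [248.6784 235.0848] [0.5154 0.0877 0.1318] 
t gauge_centre 0.74 [253.184 191.616] [0.635  0.0756 0.1093] 
t lock_ring_mid 0.56 [242.7904 232.2048] [0.5222 0.1029 0.1586] 
t adjuste
[... 553 characters left out ...]
 190.6176] [0.6367 0.0723 0.1046] 
s lock_ring_mid 0.45 [278.3232 213.6192] [0.5127 0.13   0.1487] 
s adjuster_mid 0.62 [276.224  212.1984] [0.5185 0.1291 0.1501] 
s needle_tip 0.42 [231.3216 194.688 ] [0.6575 0.0841 0.0906] 
s set_hand_mark 0.55 [266.8032 129.2928] [ 0.6843 -0.2395  0.027 ] 
s set_hand_mark 0.52 [283.0848 188.6976] [0.5338 0.0358 0.1218] 
s lid_knob1_mid 0.56 [286.976  105.7152] [0.5437 0.0371 0.3934] [ 0.6106 -0.1905  0.189 ]
s lid_knob2_mid 0.83 [301.8752 140.8128] [ 0.5261 -0.0648  0.2034] [ 0.5293 -0.0787  0.189 ]
s lid_knob3_mid 0.69 [343.296  115.3152] [ 0.4552 -0.2011  0.2008] [ 0.4567 -0.2146  0.189 ]
s spray_bottle 0.86 [267.6224 126.4128] [ 0.6813 -0.2376  0.0424]
```

View pics/b.png

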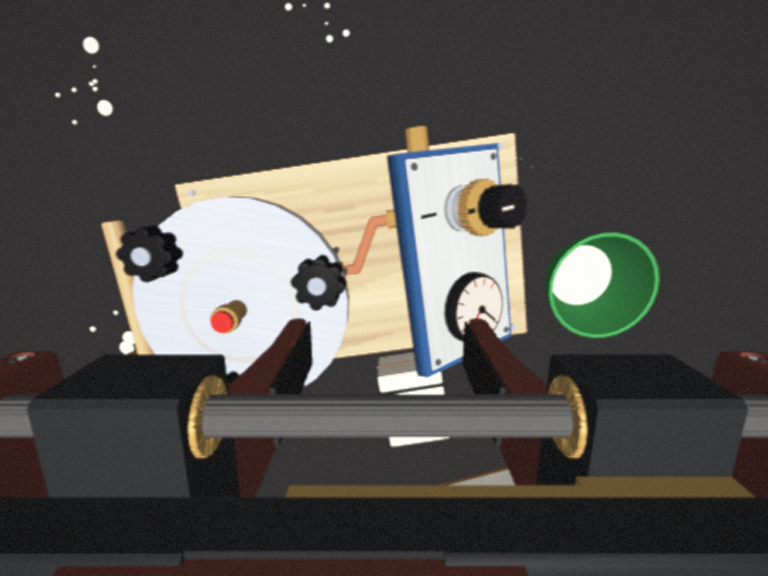

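The wrist view shows knob 3 at (150,253), knob 2 at (319,283), the ring and adjuster at (478–503,208) and the gauge at (480,307). I'll refine these positions with the depth data.

```bash
cat > c.py <<'E'
from h import *
np.set_printoptions(precision=4,suppress=True)
def cloud(s):
    v,u=np.mgrid[0:384,0:512]; z=s["z_map"].astype(float); f=K(s)
    P=np.stack([(u+.5-s["cx"])/f*z,(v+.5-s["cy"])/f*z,z],-1)
    return (P-np.array(s["t"]))@np.array(s["R"]), z>0
if __name__=="__main__":
  k0=[(.620,-.207),(.530,-.071),(.459,-.208)]
  for n in("wrist","top"):
    s=snapshot(n);P,ok=cloud(s);g=s["image"].max(-1)
    for k in k0:
        m=ok&(np.hypot(P[...,0]-k[0],P[...,1]-k[1])<.045)&(P[...,2]>.192)&(P[...,2]<.212)
        if m.sum()>10:
            q=P[m]; c,r=cv2.minEnclosingCircle(q[:,:2].astype(np.float32)); print(n,"knob",m.sum(),np.median(q[:,2]),q[:,:2].mean(0),c,r)
    m=ok&(np.hypot(P[...,0]-.536,P[...,1]+.16)<.14)&(abs(P[...,2]-.168)<.008)&(g>90)
    q=P[m]; c,r=cv2.minEnclosingCircle(q[:,:2].astype(np.float32)); print(n,"lid",m.sum(),np.median(q[:,2]),c,r)
    # desk face
    hsv=cv2.cvtColor(s["image"],cv2.COLOR_RGB2HSV)
    m=ok&(abs(P[...,0]-.57)<.16)&(P[...,1]>.02)&(P[...,1]<.19)&(P[...,2]>.03)&(P[...,2]<.14)&(hsv[...,1]<60)&(hsv[...,2]>110)
    q=P[m]
    for _ in range(6):
        c=q.mean(0); nrm=np.linalg.svd(q-c,full_matrices=False)[2][2]; nrm*=np.sign(nrm[2]); d=(P[m]-c)@nrm; q=P[m][abs(d)<.004]
    print(n,"face",len(q),c,nrm,np.degrees(np.arccos(nrm[2])), cv2.minAreaRect(q[:,:2].astype(np.float32)))
    ex=np.cross([0,0,1],nrm);ex=-ex*np.sign(ex[0])/np.linalg.norm(ex); ey=np.cross(nrm,ex)
    L=np.stack([(P-c)@ex,(P-c)@ey,(P-c)@nrm],-1)
    print(" ex",ex,"ey",ey)
    for lo,hi in((.066,.080),(.034,.042),(.010,.024)):
        m=ok&(abs(L[...,0])<.13)&(abs(L[...,1])<.09)&(L[...,2]>lo)&(L[...,2]<hi)
        m&=L[...,0]>0 
        q=L[m]
        if len(q)>8:
            cc,r=cv2.minEnclosingCircle(q[:,:2].astype(np.float32)); print("  band",lo,len(q),cc,r,q.mean(0),"axis foot",c+ex*cc[0]+ey*cc[1])
    # bottle
    m=ok&(np.hypot(P[...,0]-.685,P[...,1]+.238)<.09)&((hsv[...,0]>95)&(hsv[...,0]<130)&(hsv[...,1]>120)|(P[...,2]>.175))&(P[...,0]>.645)&(P[...,2]>.03)
    q=P[m]
    if len(q)>9: print(n,"bottle",len(q),q.min(0),q.max(0),q[q[:,2]>.18].min(0),q[q[:,2]>.18].max(0))
E
python3 c.py
```

```text
wrist knob 904 0.20251835975313437 [ 0.5323 -0.0724] (0.5332708358764648, -0.07355596870183945) 0.02467772178351879
wrist knob 1056 0.20269409768610527 [ 0.4612 -0.2085] (0.4611179828643799, -0.21133041381835938) 0.025141246616840363
wrist lid 9156 0.1680953005859852 (0.5372024178504944, -0.16397902369499207) 0.1082034707069397
wrist face 4580 [0.5472 0.0692 0.0965] [0.0931 0.5701 0.8163] 35.28678522400698 ((0.5740387439727783, 0.07330220937728882), (0.12287764996290207, 0.2454252541065216), 80.7171630859375)
 ex [-0.9869  0.1611  0.    ] ey [-0.1315 -0.8056  0.5777]
  band 0.066 528 (0.030422542244195938, -0.010771357454359531) 0.022377360612154007 [ 0.0307 -0.0074  0.073 ] axis foot [0.5186 0.0828 0.0903]
  band 0.034 411 (0.030055107548832893, -0.010590219870209694) 0.03024483472108841 [0.0322 0.0024 0.0384] axis foot [0.5189 0.0826 0.0904]
  band 0.01 63 (0.0327998548746109, -0.0031075123697519302) 0.019046520814299583 [0.0327 0.0056 0.0129] axis foot [0.5153 0.077  0.0947]
top knob 255 0.2013717636902701 [ 0.6139 -0.2061] (0.6134814023971558, -0.20754560828208923) 0.025151515379
[... 290 characters left out ...]
67425 ((0.5710372924804688, 0.07491488754749298), (0.11642658710479736, 0.2440418303012848), 80.60745239257812)
 ex [-0.9877  0.1565  0.    ] ey [-0.1271 -0.802   0.5836]
  band 0.066 184 (0.03620704263448715, 0.010561355389654636) 0.023174326866865158 [0.037  0.0131 0.0732] axis foot [0.5175 0.0812 0.0894]
  band 0.034 120 (0.03740837052464485, 0.011928764171898365) 0.030260974541306496 [0.0408 0.0244 0.0384] axis foot [0.5161 0.0803 0.0902]
  band 0.01 14 (0.038524553179740906, 0.03160344809293747) 0.01303134486079216 [0.0391 0.0312 0.013 ] axis foot [0.5125 0.0647 0.1016]
top bottle 794 [ 0.6521 -0.2893  0.0305] [ 0.73   -0.2341  0.2207] [ 0.6521 -0.2893  0.1809] [ 0.7193 -0.2507  0.2207]
```

Call:
move_arm([
  [-0.013,-0.032,0.03],
  [-0.01,-0.032,0.05],
  [0,0,0.05],
  [0,0,0.04],
  [0,0,0.035],
  [0,0,0],
  [0,0,0],
  [0,0,0],
], yaw=[0,0,0,0,0,0,0,0], gripper=[0.066,0.066,0.066,0.066,0.066,0.066,0.03,0.03], newtons=15)

```text
time: 6.25
eef_pos: [0.5319, -0.0735, 0.183]
eef_rot: [0.001, 0.15, 0.989, -0.002]
ft_force: [-4.2, -18.6, -2.2]
finger_gap: 0.0495
finger_force: 12.3
```

```bash
python3 -c "
from h import *
o=get_obs();print(o)"
```

```text
{'time': 6.25, 'joint_positions': array([-0.40337812,  0.32718059,  0.56249593,  1.88764783, -0.20170354,
        0.98271341,  1.51648371]), 'joint_vel': array([ 0.01498535, -0.00289815,  0.03646963,  0.01213546, -0.00171698,
       -0.00218006,  0.00129731]), 'joint_torque': array([-1.01867580e+01, -4.58273327e+01, -3.86478245e+00, -2.95397991e+01,
       -5.55903822e+00,  6.90465281e-02, -2.34831503e-02]), 'eef_pos': array([ 0.5319398 , -0.07347762,  0.18301597]), 'eef_rot': array([ 6.06366435e-04,  1.50377195e-01,  9.88625651e-01, -2.37776096e-03]), 'ft_force': array([ -4.21066953, -18.58894133,  -2.24530528]), 'ft_torque': array([-3.7531123 ,  0.97359356,  0.08876763]), 'finger_force': 12.318997979164124, 'finger_gap': 0.04950103746689522}
```

Call:
move_arm([
  [0,-0.001,0],
  [0,0,0],
], yaw=[0.1,0], gripper=[0.03,0.03])

```text
time: 6.5
eef_pos: [0.5319, -0.0735, 0.183]
eef_rot: [0.001, 0.2, 0.98, -0.001]
ft_force: [-1.2, -9.0, -3.0]
finger_gap: 0.0497
finger_force: 15.0
```

Call:
move_arm([
  [0,-0.001,0],
  [0,0,0],
  [0,0,0],
  [0,0,0],
  [0,0,0],
  [0,0,0],
  [0,0,0],
  [0,0,0],
], yaw=[0.17,0.17,0.17,0.17,0.17,0.17,0.17,0.17], gripper=[0.03,0.03,0.03,0.03,0.03,0.03,0.03,0.03])

```text
time: 7.5
eef_pos: [0.5334, -0.0703, 0.1836]
eef_rot: [0.001, 0.772, 0.636, 0.002]
ft_force: [3.2, 2.3, -2.1]
finger_gap: 0.0495
finger_force: 15.0
```

```bash
cat > o.py <<'E'
from h import *
np.set_printoptions(precision=3,suppress=True)
o=get_obs();q=o["eef_rot"]
from scipy.spatial.transform import Rotation as Ro
R=Ro.from_quat([q[1],q[2],q[3],q[0]]).as_matrix()
print(o["time"],o["eef_pos"],"ty deg",np.degrees(np.arctan2(R[1,1],R[0,1])),"F",o["ft_force"],"T",o["ft_torque"],"q",o["joint_positions"],o["finger_gap"])
E
python3 o.py
```

```text
7.5 [ 0.533 -0.07   0.184] ty deg -11.017247713082446 F [ 3.194  2.306 -2.13 ] T [ 0.545 -0.535  0.544] q [-0.649  0.403  0.906  1.9   -0.374  1.014  0.227] 0.049470457706857984
```

Call:
move_arm([
  [0,0,0],
  [0,0,-0.03],
  [0,0,-0.03],
  [-0.05,-0.015,0],
  [-0.05,-0.015,0],
  [-0.05,-0.0152,0],
  [0,0,0],
  [0,0,0],
], yaw=[0,0,0,0,0,0,0,0], gripper=[0.066,0.066,0.066,0.066,0.066,0.066,0.066,0.066])

```text
time: 8.5
eef_pos: [0.4594, -0.2098, 0.2422]
eef_rot: [0.0, 0.77, 0.638, 0.001]
ft_force: [0.4, 1.0, -0.2]
finger_gap: 0.0659
finger_force: 0.0
```

```bash
python3 o.py
```

```text
8.5 [ 0.459 -0.21   0.242] ty deg -10.711432109188502 F [ 0.424  0.997 -0.165] T [-0.056  0.116  0.025] q [-0.491  0.266  1.009  1.902 -0.252  1.108  0.429] 0.06590394949531998
```

Call:
move_arm([
  [-0.002,0.001,0.03],
  [0,0,0.03],
  [0,0,0],
  [0,0,0],
  [0,0,0],
  [0,0,0],
], yaw=[0,0,0,0,0,0.05], gripper=[0.066,0.066,0.03,0.03,0.03,0.03])

```text
time: 9.25
eef_pos: [0.4606, -0.2118, 0.1825]
eef_rot: [0.001, 0.786, 0.618, 0.001]
ft_force: [2.6, 0.3, -3.0]
finger_gap: 0.0496
finger_force: 15.0
```

Well centred, so turning knob 3.

Call:
move_arm([
  [0,0,0],
  [0,0,0],
  [0,0,0],
  [0,0,0],
  [0,0,0],
  [0,0,0],
  [0,0,0],
  [0,0,0],
], yaw=[0.18,0.18,0.18,0.18,0.18,0.18,0.18,0.18], gripper=[0.03,0.03,0.03,0.03,0.03,0.03,0.03,0.03])

```text
time: 10.25
eef_pos: [0.4606, -0.2122, 0.1827]
eef_rot: [0.0, 0.998, -0.056, 0.001]
ft_force: [-0.3, -0.8, -0.6]
finger_gap: 0.05
finger_force: 15.0
```

```bash
python3 o.py
```

```text
10.25 [ 0.461 -0.212  0.183] ty deg -96.40316528560433 F [-0.263 -0.78  -0.623] T [-0.263  0.315  0.575] q [-0.616  0.576  1.352  1.978 -0.636  1.113 -0.673] 0.0499810389574058
```

Call:
move_arm([
  [0,0,0],
  [0,0,-0.04],
  [0,0,-0.03],
  [0.05,-0.007,0],
  [0.05,-0.007,0],
  [0.052,-0.0075,0],
  [0,0,0],
  [0,0,0],
], yaw=[0,0,0,0,0,0,-0.18,-0.18], gripper=[0.066,0.066,0.066,0.066,0.066,0.066,0.066,0.066])

```text
time: 11.25
eef_pos: [0.6134, -0.2074, 0.2517]
eef_rot: [0.0, 0.991, 0.131, -0.0]
ft_force: [-0.5, -0.8, 0.2]
finger_gap: 0.0655
finger_force: 0.0
```

Call:
move_arm([
  [0,0,0],
  [0,0,0],
  [0,0,0],
  [0,0,0],
  [0,0,0],
  [0,0,0],
  [0,0,0],
  [0,0,0],
], yaw=[-0.18,-0.18,-0.18,-0.18,-0.18,-0.18,0,0], gripper=[0.066,0.066,0.066,0.066,0.066,0.066,0.066,0.066])

```text
time: 12.25
eef_pos: [0.6131, -0.2073, 0.2521]
eef_rot: [0.0, 0.787, 0.617, 0.0]
ft_force: [-0.4, -0.4, 0.6]
finger_gap: 0.0661
finger_force: 0.0
```

```bash
python3 o.py
```

```text
12.25 [ 0.613 -0.207  0.252] ty deg -13.820669545897568 F [-0.439 -0.412  0.553] T [-0.109  0.082 -0.031] q [-0.292  0.525  0.827  1.54  -0.399  1.252  0.353] 0.06611356988062081
```

Call:
move_arm([
  [0,0,0.035],
  [0,0,0.035],
  [0,0,0],
  [0,0,0],
  [0,0,0],
  [0,0,0],
], yaw=[0,0,0,0,0,0.05], gripper=[0.066,0.066,0.03,0.03,0.03,0.03])

```text
time: 13.0
eef_pos: [0.6154, -0.2078, 0.183]
eef_rot: [0.002, 0.802, 0.598, 0.001]
ft_force: [8.2, -3.6, -10.3]
finger_gap: 0.0498
finger_force: 15.0
```

Call:
move_arm([
  [0,0,0],
  [0,0,0],
  [0,0,0],
  [0,0,0],
  [0,0,0],
  [0,0,0],
  [0,0,0],
  [0,0,0],
], yaw=[0.18,0.18,0.18,0.18,0.18,0.18,0.18,0.18], gripper=[0.03,0.03,0.03,0.03,0.03,0.03,0.03,0.03])

```text
time: 14.0
eef_pos: [0.6133, -0.2052, 0.1831]
eef_rot: [-0.002, 0.997, -0.081, -0.0]
ft_force: [-4.5, 5.4, 0.7]
finger_gap: 0.0497
finger_force: 15.0
```

```bash
python3 o.py
```

```text
14.0 [ 0.613 -0.205  0.183] ty deg -99.27700009305185 F [-4.536  5.426  0.745] T [1.224 0.983 0.5  ] q [-0.446  0.751  1.159  1.632 -0.722  1.25  -0.874] 0.049720743035033974
```

Call:
move_arm([
  [0,0,0],
  [0,0,-0.04],
  [0,0,-0.04],
  [-0.007,-0.053,-0.037],
  [-0.007,-0.053,0],
  [-0.008,-0.0535,0],
  [0,0,0],
  [0,0,0],
], yaw=[0,0,0,0,0,0,-0.18,-0.18], gripper=[0.066,0.066,0.066,0.066,0.066,0.066,0.066,0.066])

```text
time: 15.0
eef_pos: [0.6171, -0.0476, 0.2986]
eef_rot: [0.001, 0.994, 0.106, 0.001]
ft_force: [-0.6, -0.8, 0.2]
finger_gap: 0.0661
finger_force: 0.0
```

Call:
move_arm([
  [0,0,0],
  [0,0,0],
  [0,0,0],
  [0,0,0],
  [0,0,0],
  [0,0,0],
  [0,0,0],
  [0,0,0],
], yaw=[-0.175,-0.175,-0.175,-0.175,-0.175,-0.175,-0.162,0], gripper=[0.072,0.072,0.072,0.072,0.072,0.072,0.072,0.072])

```text
time: 16.0
eef_pos: [0.6169, -0.0492, 0.2989]
eef_rot: [0.001, 0.76, 0.65, 0.001]
ft_force: [-0.5, 0.9, -0.4]
finger_gap: 0.072
finger_force: 0.0
```

```bash
python3 o.py; cat > g.py <<'E'
from h import *
np.set_printoptions(precision=4,suppress=True)
import sys
s=snapshot("wrist")
for q in ["gauge_centre","needle_tip","set_hand_mark","adjuster_mid","lock_ring_mid","regulator_axis"]:
    for r in pinpoint(s,q)[:1]: print(q,round(r["confidence"],2),np.array(r["xy"])*[512,384],ray(s,r["xy"]))
n=np.array([.0915,.5664,.819]);ex=np.array([-.987,.16,0]);ey=np.cross(n,ex)
A=np.array([.518,.0825,.0903]); C=A-.118*ex+.017*n
print("C",C,proj(s,C),"ring",proj(s,A+.032*n),"adj",proj(s,A+.059*n))
# rectified dial, viewed from outside: right = -?; x right: e_r with e_r x e_u = n ; up=ey -> right=ex
N=400;sc=.0002
g=(np.arange(N)-N/2)*sc
X=C+g[None,:,None]*ex-g[:,None,None]*ey
c=X@np.array(s["R"]).T+np.array(s["t"]); f=K(s)
m=np.stack([s["cx"]+f*c[...,0]/c[...,2]-.5,s["cy"]+f*c[...,1]/c[...,2]-.5],-1).astype(np.float32)
d=cv2.remap(s["image"],m[...,0],m[...,1],cv2.INTER_CUBIC)
u,v=proj(s,C).astype(int)
im=s["image"]
cv2.imwrite(sys.argv[1],np.hstack([d[:,:,::-1],cv2.resize(im,(533,400))[:,:,::-1]])[:, :800])
np.save("dial.npy",d)
E
python3 g.py pics/g1.png
```

```text
16.0 [ 0.617 -0.049  0.299] ty deg -8.944204010279563 F [-0.547  0.86  -0.392] T [-0.092  0.137 -0.02 ] q [-0.616  0.448  0.902  1.551 -0.36   1.315  0.173] 0.07203589466958321
gauge_centre 0.63 [257.3824  75.1872] [0.6363 0.0725 0.1084]
needle_tip 0.52 [272.9984  64.7808] [0.6582 0.0838 0.0939]
set_hand_mark 0.45 [273.5104  82.9056] [0.6546 0.0603 0.1104]
adjuster_mid 0.82 [152.8832  42.0864] [0.5333 0.1131 0.1574]
lock_ring_mid 0.67 [159.488   62.8992] [0.5307 0.0963 0.143 ]
regulator_axis 0.75 [167.1168  86.7072] [0.5243 0.0759 0.1131]
C [0.636  0.0732 0.1042] [257.1019  75.1205] ring [158.4996  65.0806] adj [150.0141  45.7266]
```

View pics/g1.png

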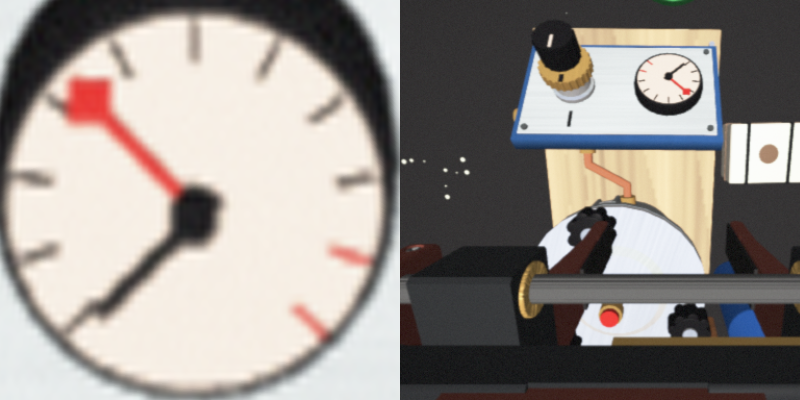

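The rectified dial at left shows the needle on zero at lower left. The red hand points to the upper left at about (90,102) around centre (197,215), so roughly 1.6 rad. Next, the lock ring.

Call:
move_arm([
  [0.033,-0.03,0],
  [0.033,-0.03,0],
  [0.033,-0.03,0],
  [0.0339,-0.028,0.03],
  [0,0,0.04],
  [0,0,0],
  [0,0,0],
  [0,0,0],
], yaw=[0,0,0,0,0,0.17,0.17,0], gripper=[0.076,0.076,0.076,0.076,0.076,0.076,0.076,0.076])

```text
time: 17.35
eef_pos: [0.5207, 0.1015, 0.2271]
eef_rot: [0.0, 0.859, 0.512, -0.0]
ft_force: [0.5, 0.6, -0.3]
finger_gap: 0.0761
finger_force: 0.0
```

```bash
python3 o.py
```

```text
17.35 [0.521 0.102 0.227] ty deg -28.427179384270605 F [ 0.473  0.602 -0.295] T [-0.082  0.056  0.006] q [-1.053  0.35   0.991  1.864 -0.327  1.102 -0.436] 0.0760657374592807
```

Descend and pinch the ring.

Call:
move_arm([
  [0,0,0.04],
  [0,0,0.04],
  [0,0,0.03],
  [0,0,0.017],
  [0,0,0],
  [0,0,0],
  [0,0,0],
  [0,0,0],
], yaw=[0,0,0,0,0,0,0,0], gripper=[0.076,0.076,0.076,0.076,0.076,0.04,0.04,0.04], newtons=25)

```text
time: 18.35
eef_pos: [0.5213, 0.1017, 0.1012]
eef_rot: [-0.0, 0.859, 0.512, 0.001]
ft_force: [-1.3, 0.1, 5.9]
finger_gap: 0.0574
finger_force: 25.0
```

```bash
python3 o.py
```

```text
18.35 [0.521 0.102 0.101] ty deg -28.450524632367053 F [-1.255  0.124  5.881] T [-0.002  0.324  0.057] q [-0.918  0.515  0.85   1.991 -0.511  0.859 -0.284] 0.05739536605088406
```

Good, gap 57 mm on the ring. Loosening stroke.

Call:
move_arm([
  [0,0,0],
  [0,0,0],
  [0,0,0],
  [0,0,0],
  [0,0,0],
], yaw=[-0.15,-0.15,-0.15,-0.15,-0.1], gripper=[0.04,0.04,0.04,0.04,0.04])

```text
time: 18.98
eef_pos: [0.5217, 0.1006, 0.1006]
eef_rot: [0.001, 0.631, 0.776, 0.001]
ft_force: [4.2, -1.5, -4.7]
finger_gap: 0.0576
finger_force: 25.0
```

```bash
python3 o.py
```

```text
18.975 [0.522 0.101 0.101] ty deg 11.732370023827839 F [ 4.249 -1.453 -4.71 ] T [-0.634 -0.379 -0.616] q [-0.788  0.458  0.66   1.984 -0.379  0.82   0.289] 0.057627897607748994
```

Call:
move_arm([
  [0,0,0],
  [0,0,0],
  [0,0,0],
  [0,0,0],
  [0,0,0],
  [0,0,0],
  [0,0,0],
  [0,0,0],
], yaw=[0,0,0.17,0.17,0.16,0,0,0], gripper=[0.076,0.076,0.076,0.076,0.076,0.04,0.04,0.04])

```text
time: 19.98
eef_pos: [0.5213, 0.1015, 0.1003]
eef_rot: [0.0, 0.803, 0.595, 0.001]
ft_force: [3.2, 0.1, -4.5]
finger_gap: 0.0574
finger_force: 25.0
```

Call:
move_arm([
  [0,0,0],
  [0,0,0],
  [0,0,0],
  [0,0,0],
  [0,0,0],
  [0,0,0],
  [0,0,-0.03],
  [0,0,-0.04],
], yaw=[-0.15,-0.15,-0.15,-0.05,0,0,0,0], gripper=[0.04,0.04,0.04,0.04,0.076,0.076,0.076,0.076])

```text
time: 20.98
eef_pos: [0.5196, 0.1012, 0.1702]
eef_rot: [-0.001, 0.632, 0.775, -0.001]
ft_force: [0.8, 0.6, 1.1]
finger_gap: 0.076
finger_force: 0.0
```

Call:
move_arm([
  [0,0,-0.03],
  [0,0,-0.02],
  [-0.05,0,0],
  [-0.05,0,0],
  [-0.05,0,0],
  [0,0,0],
], yaw=[0,0.17,0.17,0,0,0], gripper=[0.07,0.07,0.07,0.07,0.07,0.07])

```text
time: 21.72
eef_pos: [0.5075, -0.0517, 0.2206]
eef_rot: [0.0, 0.756, 0.654, -0.0]
ft_force: [-0.5, 0.1, 0.3]
finger_gap: 0.0699
finger_force: 0.0
```

```bash
python3 o.py; cat > r.py <<'E'
from h import *
import sys
# rectified views: ring top plane (z=.039) and face, viewed from outside
s=snapshot("wrist")
n=np.array([.0915,.5664,.819]);ex=np.array([-.987,.16,0]);ey=np.cross(n,ex)
A=np.array([.518,.0825,.0903])
def rect(C,N=400,sc=.00025):
    g=(np.arange(N)-N/2)*sc
    X=C+g[None,:,None]*ex-g[:,None,None]*ey
    c=X@np.array(s["R"]).T+np.array(s["t"]); f=K(s)
    m=np.stack([s["cx"]+f*c[...,0]/c[...,2]-.5,s["cy"]+f*c[...,1]/c[...,2]-.5],-1).astype(np.float32)
    return cv2.remap(s["image"],m[...,0],m[...,1],cv2.INTER_CUBIC)[:,:,::-1]
dial=rect(A-.118*ex+.017*n,sc=.0002)
cv2.imwrite(sys.argv[1],np.hstack([rect(A+.039*n),dial]))
E
python3 r.py pics/r1.png
```

```text
21.725 [ 0.508 -0.052  0.221] ty deg -8.241325737674439 F [-0.463  0.08   0.269] T [-0.064  0.007 -0.048] q [-0.714  0.28   0.886  1.915 -0.247  1.06   0.132] 0.06985400655103187
```

View pics/r1.png

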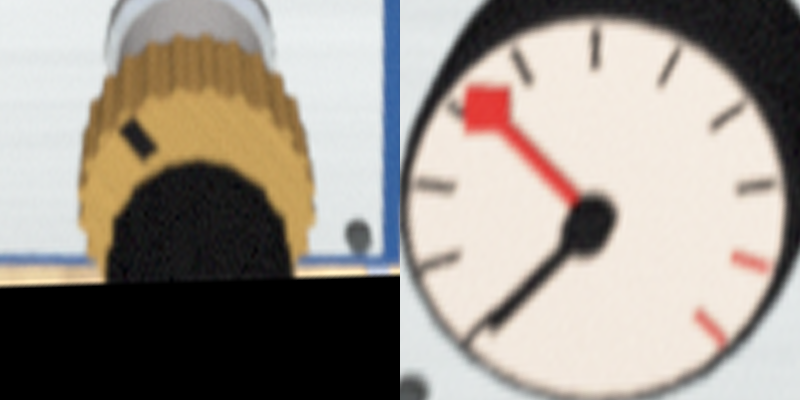

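The ring mark sits at (137,139), about 46° anticlockwise, so the ring is loose at roughly 0.8 rad. The needle is still at zero. Now the adjuster.

Call:
move_arm([
  [0.056,-0.003,0],
  [0.056,-0.003,0],
  [0.0575,-0.0028,0],
  [0,0,0],
  [0,0,0.03],
  [0,0,0.03],
  [0,0,0.031],
  [0,0,0],
], yaw=[0,0,0,-0.17,-0.17,-0.06,0,0], gripper=[0.06,0.06,0.06,0.06,0.06,0.06,0.06,0.06], newtons=12)

```text
time: 22.78
eef_pos: [0.5212, 0.1226, 0.1273]
eef_rot: [-0.001, 0.608, 0.794, -0.002]
ft_force: [-0.9, -0.8, 1.0]
finger_gap: 0.06
finger_force: 0.0
```

Call:
move_arm([
  [0,0,0],
  [0,0,0],
  [0,0,0],
], yaw=[0,0,0], gripper=[0.03,0.03,0.03])

```text
time: 23.15
eef_pos: [0.5231, 0.122, 0.1301]
eef_rot: [-0.0, 0.608, 0.794, 0.001]
ft_force: [-3.5, 0.6, 4.5]
finger_gap: 0.046
finger_force: 11.8
```

```bash
python3 o.py
```

```text
23.15 [0.523 0.122 0.13 ] ty deg 15.074971731404677 F [-3.515  0.557  4.477] T [ 0.044  0.825 -0.066] q [-0.834  0.423  0.67   1.945 -0.337  0.886  0.272] 0.046049491375385214
```

Call:
move_arm([
  [0,0,0],
  [0,0,0],
  [0,0,0],
  [0,0,0],
  [0,0,0],
  [0,0,0],
  [-0.004,0,0],
  [0,0,0],
], yaw=[0.16,0.16,0.16,0.16,0.16,0,0,-0.17], gripper=[0.03,0.03,0.03,0.03,0.03,0.06,0.06,0.06])

```text
time: 24.15
eef_pos: [0.5202, 0.1174, 0.1289]
eef_rot: [-0.0, 0.823, 0.568, -0.001]
ft_force: [-0.1, 0.4, -0.3]
finger_gap: 0.06
finger_force: 0.0
```

Call:
move_arm([
  [0,0,0],
  [0,0,0],
  [0,0,0],
  [0,0,0],
  [0,0,0],
  [0,0,0],
  [0,0,0],
  [0,0,0],
], yaw=[-0.17,-0.17,-0.17,-0.12,0,0,0,0], gripper=[0.06,0.06,0.06,0.06,0.06,0.03,0.03,0.03])

```text
time: 25.15
eef_pos: [0.5235, 0.1185, 0.1296]
eef_rot: [0.002, 0.609, 0.793, 0.002]
ft_force: [8.4, 1.2, -5.7]
finger_gap: 0.0459
finger_force: 12.0
```

Call:
move_arm([
  [0,0,0],
  [0,0,0],
  [0,0,0],
  [0,0,0],
  [0,0,0],
  [0,0,0],
  [0,0,-0.04],
  [0,0,-0.05],
], yaw=[0.16,0.16,0.16,0.16,0.16,0,0,0], gripper=[0.03,0.03,0.03,0.03,0.03,0.06,0.06,0.06])

```text
time: 26.15
eef_pos: [0.5195, 0.1178, 0.2191]
eef_rot: [-0.0, 0.869, 0.495, -0.002]
ft_force: [0.7, 0.7, 0.7]
finger_gap: 0.0597
finger_force: 0.0
```

Call:
move_arm([
  [0,0,0],
  [0,0,0],
  [-0.05,0,0],
  [-0.05,0,0],
  [-0.05,0,0],
  [0,0,0],
  [0,0,0],
], yaw=[-0.17,-0.17,-0.06,0,0,0,0], gripper=[0.06,0.06,0.06,0.06,0.06,0.06,0.06])

```text
time: 27.02
eef_pos: [0.4972, -0.0295, 0.2189]
eef_rot: [-0.001, 0.754, 0.657, -0.0]
ft_force: [-0.2, 0.5, 0.4]
finger_gap: 0.0602
finger_force: 0.0
```

```bash
python3 o.py; cat >> r.py <<'E'
# hand angles by dark/red polar profile
d=dial[:,:,::-1].astype(float); 
def ang(mask,r0,r1,cx,cy):
    v,u=np.nonzero(mask); r=np.hypot(u-cx,v-cy)*.0002; k=(r>r0)&(r<r1)
    a=np.arctan2(u[k]-cx,-(v[k]-cy)); z=np.exp(1j*a).mean(); return np.angle(z),abs(z),k.sum()
dark=d.max(-1)<90; red=(d[...,0]-d[...,1:].max(-1))>70
v,u=np.nonzero(dark&(np.hypot(*np.mgrid[-200:200,-200:200])<40)); 
h=np.zeros_like(dark);h[160:240,160:240]=dark[160:240,160:240]
cen=cv2.morphologyEx(h.astype(np.uint8),cv2.MORPH_OPEN,cv2.getStructuringElement(2,(25,25)))
v,u=np.nonzero(cen);cx,cy=u.mean(),v.mean()
vv,uu=np.mgrid[0:400,0:400]
fr=np.arctan2(uu-cx,-(vv-cy)); red2=red&((fr<1.2)&(fr>-2.4))
a=ang(dark,.011,.024,cx,cy);b=ang(red2,.011,.030,cx,cy)
print("hub",cx,cy,"needle",a,"red",b,"remaining",b[0]-a[0],"needle joint",a[0]+np.radians(135))
E
python3 r.py pics/r2.png
```

```text
27.025 [ 0.497 -0.029  0.219] ty deg -7.806891048274095 F [-0.231  0.537  0.439] T [-0.081  0.067  0.039] q [-0.802  0.264  0.929  1.944 -0.243  1.051  0.097] 0.06020908884142463
hub 188.87972841901066 217.52327837051408 needle (np.float64(-1.5432211239985356), np.float64(0.9987901825771192), np.int64(816)) red (np.float64(-0.7232257420647794), np.float64(0.9971195272555062), np.int64(2170)) remaining 0.8199953819337562 needle joint 0.8129733661938092
```

View pics/r2.png

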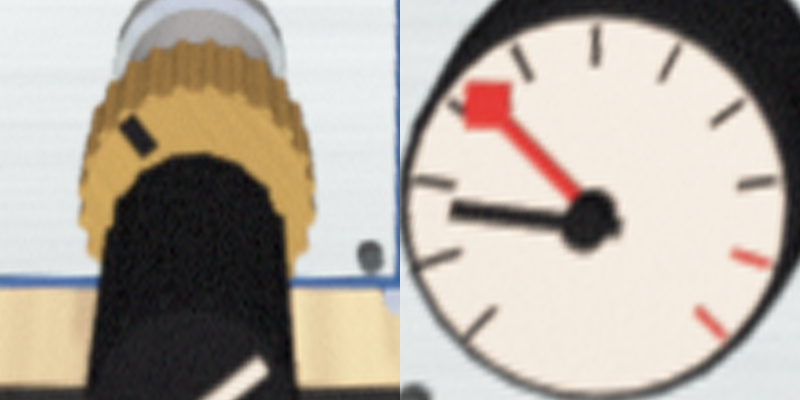

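Needle is at about 0.8 rad, moving as expected, and the ring hasn't moved. Two more strokes.

Call:
move_arm([
  [0.05,0.002,0],
  [0.05,0.002,0],
  [0.048,0.001,0],
  [0,0,0],
  [0,0,0.03],
  [0,0,0.03],
  [0,0,0.029],
  [0,0,0],
], yaw=[0,0,0,-0.17,-0.17,-0.06,0,0], gripper=[0.06,0.06,0.06,0.06,0.06,0.06,0.06,0.06], newtons=12)

```text
time: 28.08
eef_pos: [0.521, 0.117, 0.1283]
eef_rot: [-0.001, 0.607, 0.794, -0.002]
ft_force: [0.0, 0.9, 0.5]
finger_gap: 0.0601
finger_force: 0.0
```

Call:
move_arm([
  [0,0,0],
  [0,0,0],
  [0,0,0],
  [0,0,0],
  [0,0,0],
  [0,0,0],
  [0,0,0],
  [0,0,0],
], yaw=[0,0,0,0.16,0.16,0.16,0.16,0.16], gripper=[0.03,0.03,0.03,0.03,0.03,0.03,0.03,0.03])

```text
time: 29.08
eef_pos: [0.5232, 0.116, 0.1312]
eef_rot: [-0.0, 0.87, 0.492, 0.001]
ft_force: [-1.3, 0.8, 4.0]
finger_gap: 0.0453
finger_force: 13.1
```

```bash
python3 o.py
```

```text
29.075 [0.523 0.116 0.131] ty deg -30.99252541528187 F [-1.277  0.798  3.956] T [-0.157 -0.162  0.409] q [-0.994  0.496  0.922  1.956 -0.494  0.93  -0.364] 0.04525160351083065
```

Call:
move_arm([
  [0,0,0],
  [0,0,0],
  [0,0,0],
  [0,0,0],
  [0,0,0],
  [0,0,0],
  [0,0,0],
  [0,0,0],
], yaw=[0,0,-0.17,-0.17,-0.17,-0.13,0,0], gripper=[0.06,0.06,0.06,0.06,0.06,0.06,0.03,0.03])

```text
time: 30.08
eef_pos: [0.5242, 0.1159, 0.1306]
eef_rot: [0.001, 0.671, 0.742, 0.001]
ft_force: [3.7, 0.3, -5.7]
finger_gap: 0.0442
finger_force: 11.8
```

Call:
move_arm([
  [0,0,0],
  [0,0,0],
  [0,0,0],
  [0,0,0],
  [0,0,0],
  [0,0,0],
  [0,0,-0.04],
  [0,0,-0.05],
], yaw=[0,0.16,0.16,0.16,0.16,0,0,0], gripper=[0.03,0.03,0.03,0.03,0.03,0.06,0.06,0.06])

```text
time: 31.08
eef_pos: [0.5217, 0.1156, 0.2204]
eef_rot: [0.0, 0.869, 0.496, -0.002]
ft_force: [1.7, 1.1, 0.1]
finger_gap: 0.0599
finger_force: 0.0
```

Call:
move_arm([
  [0,0,0],
  [0,0,0],
  [-0.05,0,0],
  [-0.05,0,0],
  [-0.05,0,0],
  [0,0,0],
  [0,0,0],
], yaw=[-0.17,-0.13,-0.06,0,0,0,0], gripper=[0.06,0.06,0.06,0.06,0.06,0.06,0.06])

```text
time: 31.95
eef_pos: [0.4933, -0.0306, 0.2201]
eef_rot: [-0.0, 0.766, 0.642, 0.0]
ft_force: [0.1, 0.2, 0.5]
finger_gap: 0.06
finger_force: 0.0
```

```bash
python3 o.py;python3 r.py pics/r3.png
```

```text
31.95 [ 0.493 -0.031  0.22 ] ty deg -10.048851790067486 F [0.147 0.18  0.547] T [-0.043  0.064  0.011] q [-0.844  0.265  0.984  1.953 -0.254  1.054  0.075] 0.06003350921546666
hub 187.92964071856287 216.17764471057885 needle (np.float64(-0.7361192729588915), np.float64(0.9985233274851036), np.int64(931)) red (np.float64(-0.7429410832121539), np.float64(0.9957314541480521), np.int64(836)) remaining -0.00682181025326245 needle joint 1.6200752172334534
```

View pics/r3.png

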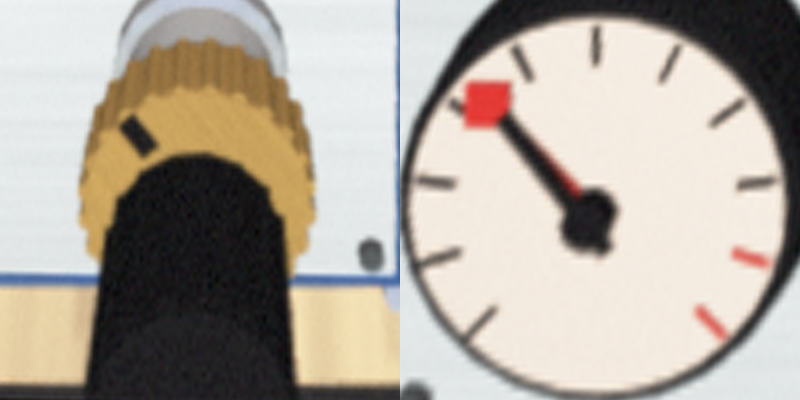

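```bash
cat > fit.py <<'E'
from h import *
import sys
def fit(m,ref):
    v,u=np.nonzero(m); p=np.stack([u,-v],1).astype(np.float32)
    x,y,a,b=cv2.fitLine(p,cv2.DIST_HUBER,0,.01,.01).ravel()
    t=np.arctan2(x,y); 
    if np.cos(t-ref)<0: t+=np.pi
    return np.degrees((t-ref+np.pi)%(2*np.pi)-np.pi+ref),len(p),(round(float(a)),round(float(-b)))
vv,uu=np.mgrid[0:400,0:400]
for n in sys.argv[1:]:
    d=cv2.imread(n)[:,400:][:,:,::-1].astype(float)
    r=np.hypot(uu-190,vv-213); th=np.arctan2(uu-190,-(vv-213))
    dark=(d.max(-1)<110)&(r>38)&(r<125)&(th<1.5)
    l,lab,st,_=cv2.connectedComponentsWithStats(dark.astype(np.uint8)); k=1+st[1:,4].argmax()
    m=lab==k; ref=np.angle(np.exp(1j*th[m]).mean())
    red=(d[...,0]-d[...,1:].max(-1)>60)&(th<1.2)&(th>-2.4)&(r>30)
    v,u=np.nonzero(red&(r>120)); 
    print(n,"needle",fit(m,ref),"red",fit(red,-.76),"headcentre",u.mean(),v.mean())
E
python3 fit.py pics/r1.png pics/r2.png pics/r3.png
```

```text
pics/r1.png needle (np.float64(-133.23017902673303), 1139, (140, 276)) red (np.float32(-44.074608), 3997, (115, 138)) headcentre 86.08237378210806 108.90655447298494
pics/r2.png needle (np.float64(-83.03072017448373), 1322, (109, 216)) red (np.float32(-44.339672), 4085, (116, 135)) headcentre 86.75926714955261 105.28589688964635
pics/r3.png needle (np.float64(-38.589302037852164), 1462, (133, 156)) red (np.float32(-46.776085), 2274, (99, 116)) headcentre 85.44392082940622 103.61734213006598
```

The line fits put the needle about 4–5° past the hand, but parallax muddies that. I'll look along the dial normal from the front before correcting.

Call:
move_arm([
  [0.057,-0.006,-0.01],
  [0.057,-0.006,-0.01],
  [0.058,-0.006,0],
  [0.058,-0.006,0],
  [0,0,0],
  [0,0,0],
  [0,0,0],
  [0,0,0],
], yaw=[0,0,0,0,0.18,0.18,0.18,0.18], gripper=[0.06,0.06,0.06,0.06,0.06,0.06,0.06,0.06])

```text
time: 33.0
eef_pos: [0.5096, 0.2013, 0.2398]
eef_rot: [0.0, 0.944, 0.33, -0.0]
ft_force: [0.1, 0.5, 0.2]
finger_gap: 0.06
finger_force: 0.0
```

Call:
move_arm([
  [0,0,0],
  [0,0,0],
  [0,0,0],
  [0,0,0],
  [0,0,0],
  [0,0,0],
], yaw=[0.18,0.18,0.18,0.18,0.13,0], gripper=[0.06,0.06,0.06,0.06,0.06,0.06])

```text
time: 33.75
eef_pos: [0.5098, 0.201, 0.2395]
eef_rot: [0.001, 0.996, -0.086, -0.0]
ft_force: [-0.5, 0.7, -0.9]
finger_gap: 0.0601
finger_force: 0.0
```

```bash
python3 o.py;python3 r.py pics/r4.png; python3 fit.py pics/r4.png; python3 -c "
from h import *
s=snapshot('wrist');c=-np.array(s['R']).T@s['t'];d=c-np.array([.636,.0732,.1042]);print(c,np.linalg.norm(d),d/np.linalg.norm(d)@np.array([.0915,.5664,.819]))"
```

```text
33.75 [0.51  0.201 0.24 ] ty deg -99.85690524188273 F [-0.466  0.673 -0.863] T [ 0.002  0.145 -0.003] q [-1.37   0.551  1.321  1.813 -0.566  1.235 -1.626] 0.06011800837519398
hub 195.88659793814432 208.57961053837343 needle (np.float64(-0.6851609100384966), np.float64(0.9991556884317869), np.int64(748)) red (np.float64(-0.7697115513851113), np.float64(0.9971234041110864), np.int64(1182)) remaining -0.08455064134661472 needle joint 1.6710335801538483
pics/r4.png needle (np.float64(-37.87521942050565), 1163, (144, 146)) red (np.float32(-40.37669), 2456, (101, 111)) headcentre 91.70863137815928 99.27658559847401
[0.57744773 0.19003685 0.40224903] 0.32544191412316775 0.9369445031856221
```

View pics/r4.png

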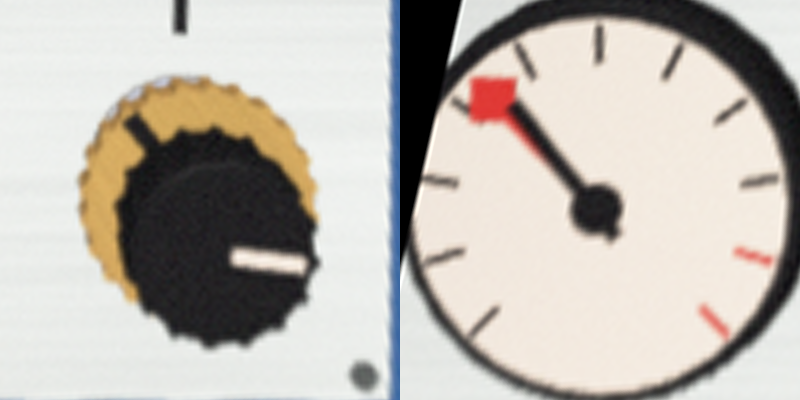

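Near face-on, the needle tip is at (514,104) and the hand's head at (493,100), around hub (597,209). The needle is about 0.09 rad past, so a small back-turn.

Call:
move_arm([
  [0.013,0.04,0],
  [0.0143,0.041,0],
  [0,0,0],
  [0,0,0],
  [0,0,0],
  [0,0,0],
  [0,0,0],
  [0,0,0],
], yaw=[0,0,-0.18,-0.18,-0.18,-0.18,-0.18,-0.18], gripper=[0.06,0.06,0.06,0.06,0.06,0.06,0.06,0.06])

```text
time: 34.85
eef_pos: [0.5229, 0.1154, 0.2405]
eef_rot: [-0.0, 0.898, 0.441, 0.0]
ft_force: [-0.6, 0.0, -0.6]
finger_gap: 0.0602
finger_force: 0.0
```

Call:
move_arm([
  [0,0,0],
  [0,0,0],
  [0,0,0.03],
  [0,0,0.04],
  [0,0,0.04],
  [0,0,0],
], yaw=[-0.18,-0.18,-0.075,0,0,0], gripper=[0.06,0.06,0.06,0.06,0.06,0.06])

```text
time: 35.6
eef_pos: [0.5212, 0.1149, 0.1284]
eef_rot: [-0.001, 0.783, 0.621, -0.002]
ft_force: [-0.0, 0.2, 0.1]
finger_gap: 0.0603
finger_force: 0.0
```

Call:
move_arm([
  [0,0,0],
  [0,0,0],
  [0,0,0],
], yaw=[0,0,0], gripper=[0.03,0.03,0.03])

```text
time: 35.98
eef_pos: [0.5235, 0.1155, 0.1318]
eef_rot: [-0.0, 0.784, 0.621, 0.001]
ft_force: [-2.4, -0.1, 6.3]
finger_gap: 0.0419
finger_force: 12.0
```

```bash
python3 o.py
```

```text
35.975 [0.524 0.115 0.132] ty deg -13.242658078794546 F [-2.398 -0.078  6.346] T [-0.027  0.64   0.119] q [-0.923  0.456  0.814  1.952 -0.42   0.907 -0.126] 0.04194655084773201
```

Call:
move_arm([
  [0,0,0],
  [0,0,0],
  [0,0,0],
  [0,0,0],
  [0,0,0],
  [0,0,-0.05],
  [0,0,-0.06],
  [0.042,-0.01,0],
], yaw=[-0.07,-0.07,0,0,0,0,0,0], gripper=[0.03,0.03,0.03,0.06,0.06,0.06,0.06,0.06])

```text
time: 36.98
eef_pos: [0.5199, 0.1555, 0.2449]
eef_rot: [0.001, 0.741, 0.671, 0.004]
ft_force: [0.4, 1.0, -0.2]
finger_gap: 0.0598
finger_force: 0.0
```

Call:
move_arm([
  [0.042,-0.01,0],
  [0,0,0],
  [0,0,0],
  [0,0,0],
  [0,0,0],
  [0,0,0],
  [0,0,0],
  [0,0,0],
], yaw=[0.1,0.18,0.18,0.18,0.18,0.18,0.18,0.18], gripper=[0.06,0.06,0.06,0.06,0.06,0.06,0.06,0.06])

```text
time: 37.98
eef_pos: [0.5105, 0.2009, 0.2402]
eef_rot: [-0.0, 0.998, 0.057, -0.0]
ft_force: [0.3, 0.3, 0.7]
finger_gap: 0.0601
finger_force: 0.0
```

Call:
move_arm([
  [0,0,0],
  [0,0,0],
  [0,0,0],
], yaw=[0.18,0.1,0], gripper=[0.06,0.06,0.06])

```text
time: 38.35
eef_pos: [0.5106, 0.2009, 0.24]
eef_rot: [0.0, 0.997, -0.08, -0.0]
ft_force: [-0.3, -0.6, 0.7]
finger_gap: 0.0603
finger_force: 0.0
```

```bash
python3 o.py;python3 r.py pics/r5.png; python3 fit.py pics/r5.png
```

```text
38.35 [0.511 0.201 0.24 ] ty deg -99.17673953284641 F [-0.289 -0.622  0.657] T [-0.01   0.152  0.016] q [-1.35   0.513  1.265  1.811 -0.523  1.213 -1.658] 0.06028559761300018
hub 196.43843498273878 209.17376294591483 needle (np.float64(-0.7617157744578675), np.float64(0.9991572667558236), np.int64(737)) red (np.float64(-0.7571420775262256), np.float64(0.9958633617660703), np.int64(704)) remaining 0.004573696931641891 needle joint 1.5944787157344773
pics/r5.png needle (np.float64(-43.12370070328341), 1160, (139, 149)) red (np.float32(-131.63167), 1963, (91, 98)) headcentre 90.75089149261335 97.88996434029546
```

View pics/r5.png

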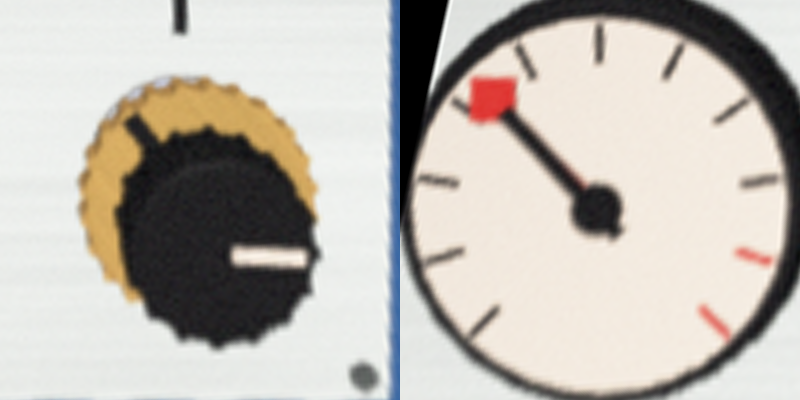

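Needle and hand are aligned (within about 0.01 rad). Now the lock ring, clockwise.

Call:
move_arm([
  [0.013,0.048,0],
  [0.0132,0.0487,0],
  [0,0,0],
  [0,0,0],
  [0,0,0],
  [0,0,0],
  [0,0,0],
  [0,0,0],
], yaw=[0,0,-0.18,-0.18,-0.18,-0.18,-0.18,-0.18], gripper=[0.076,0.076,0.076,0.076,0.076,0.076,0.076,0.076], newtons=25)

```text
time: 39.4
eef_pos: [0.5211, 0.1009, 0.2405]
eef_rot: [-0.0, 0.894, 0.447, 0.0]
ft_force: [-0.4, -0.0, 0.8]
finger_gap: 0.0761
finger_force: 0.0
```

Call:
move_arm([
  [0,0,0],
  [0,0,0],
  [0,0,0],
  [0,0,0],
  [0,0,0],
  [0,0,0],
], yaw=[-0.18,-0.18,-0.18,-0.18,-0.14,0], gripper=[0.076,0.076,0.076,0.076,0.076,0.076])

```text
time: 40.15
eef_pos: [0.5212, 0.1008, 0.2405]
eef_rot: [-0.0, 0.63, 0.777, 0.0]
ft_force: [-0.0, 0.6, 0.3]
finger_gap: 0.0761
finger_force: 0.0
```

```bash
python3 o.py
```

```text
40.15 [0.521 0.101 0.241] ty deg 11.953546682689174 F [-0.038  0.622  0.293] T [-0.069  0.075 -0.023] q [-0.901  0.277  0.768  1.839 -0.214  1.109  0.152] 0.07609747446580888
```

Call:
move_arm([
  [0,0,0.045],
  [0,0,0.045],
  [0,0,0.035],
  [0,0,0.0145],
  [0,0,0],
  [0,0,0],
  [0,0,0],
  [0,0,0],
], yaw=[0,0,0,0,0,0,0,0], gripper=[0.076,0.076,0.076,0.076,0.076,0.04,0.04,0.04])

```text
time: 41.15
eef_pos: [0.5218, 0.101, 0.1018]
eef_rot: [0.0, 0.63, 0.777, 0.001]
ft_force: [-0.6, -0.9, 6.9]
finger_gap: 0.0575
finger_force: 25.0
```

Call:
move_arm([
  [0,0,0],
  [0,0,0],
  [0,0,0],
  [0,0,0],
  [0,0,0],
  [0,0,0],
  [0,0,0],
  [0,0,0],
], yaw=[0.15,0.15,0.15,0.15,0.1,0,0,0], gripper=[0.04,0.04,0.04,0.04,0.04,0.04,0.076,0.076])

```text
time: 42.15
eef_pos: [0.5216, 0.1013, 0.1009]
eef_rot: [-0.0, 0.858, 0.514, 0.001]
ft_force: [0.4, 0.0, -0.6]
finger_gap: 0.0738
finger_force: 0.0
```

Call:
move_arm([
  [0,0,0],
  [0,0,0],
  [0,0,0],
  [0,0,0],
  [0,0,0],
  [0,0,0],
  [0,0,0],
  [0,0,0],
], yaw=[-0.17,-0.17,-0.17,-0.17,0,0,0,0], gripper=[0.076,0.076,0.076,0.076,0.076,0.04,0.04,0.04])

```text
time: 43.15
eef_pos: [0.5217, 0.101, 0.1007]
eef_rot: [0.0, 0.638, 0.77, 0.0]
ft_force: [2.8, 0.0, -2.2]
finger_gap: 0.0582
finger_force: 25.0
```

Call:
move_arm([
  [0,0,0],
  [0,0,0],
  [0,0,0],
  [0,0,0],
  [0,0,0],
], yaw=[0.15,0.15,0.15,0.15,0.1], gripper=[0.04,0.04,0.04,0.04,0.04])

```text
time: 43.78
eef_pos: [0.5205, 0.1002, 0.1007]
eef_rot: [0.0, 0.864, 0.504, -0.001]
ft_force: [-4.1, -4.2, 3.3]
finger_gap: 0.0577
finger_force: 25.0
```

```bash
python3 o.py
```

```text
43.775 [0.52  0.1   0.101] ty deg -29.479953582921976 F [-4.146 -4.176  3.284] T [-1.215  0.825  0.857] q [-0.925  0.521  0.863  1.991 -0.519  0.864 -0.292] 0.05768947305237296
```

Call:
move_arm([
  [0,0,0],
  [0,0,0],
  [0,0,0],
  [0,0,0],
  [0,0,0],
  [0,0,0],
  [0,0,0],
  [0,0,0],
], yaw=[0,0,-0.17,-0.17,-0.16,0,0,0], gripper=[0.076,0.076,0.076,0.076,0.076,0.04,0.04,0.04])

```text
time: 44.78
eef_pos: [0.5215, 0.1007, 0.1008]
eef_rot: [0.0, 0.712, 0.702, 0.0]
ft_force: [1.5, -1.1, 0.4]
finger_gap: 0.0575
finger_force: 25.0
```

Call:
move_arm([
  [0,0,0],
  [0,0,0],
  [0,0,0],
  [0,0,0],
], yaw=[0.15,0.15,0.12,0], gripper=[0.04,0.04,0.04,0.04])

```text
time: 45.28
eef_pos: [0.5206, 0.1001, 0.1008]
eef_rot: [0.0, 0.843, 0.538, -0.001]
ft_force: [-2.8, -1.9, 6.1]
finger_gap: 0.0578
finger_force: 25.0
```

```bash
python3 o.py
```

```text
45.275 [0.521 0.1   0.101] ty deg -24.906488376175503 F [-2.846 -1.936  6.074] T [-0.642  0.662 -0.055] q [-0.91   0.512  0.84   1.991 -0.502  0.859 -0.229] 0.05779897346600218
```

Call:
move_arm([
  [0,0,0],
  [0,0,0],
  [0,0,-0.045],
  [0,0,-0.05],
  [0,0,-0.045],
  [0.044,-0.026,0],
  [0.043,-0.0267,0],
  [0,0,0],
], yaw=[0,0,0,0,0,0,0,0.18], gripper=[0.076,0.076,0.076,0.076,0.076,0.076,0.076,0.076])

```text
time: 46.28
eef_pos: [0.5085, 0.2069, 0.2403]
eef_rot: [-0.001, 0.886, 0.463, -0.0]
ft_force: [-0.3, -1.7, 0.2]
finger_gap: 0.076
finger_force: 0.0
```

Call:
move_arm([
  [0,0,0],
  [0,0,0],
  [0,0,0],
  [0,0,0],
  [0,0,0],
  [0,0,0],
  [0,0,0],
  [0,0,0],
], yaw=[0.18,0.18,0.18,0.18,0.18,0.18,0.04,0], gripper=[0.06,0.06,0.06,0.06,0.06,0.06,0.06,0.06])

```text
time: 47.28
eef_pos: [0.5096, 0.2019, 0.2406]
eef_rot: [0.0, 0.997, -0.079, -0.0]
ft_force: [-0.1, -0.0, 0.4]
finger_gap: 0.0598
finger_force: 0.0
```

```bash
python3 o.py;python3 r.py pics/r6.png; python3 fit.py pics/r6.png
```

```text
47.275 [0.51  0.202 0.241] ty deg -99.07882375790383 F [-0.098 -0.015  0.436] T [0.052 0.177 0.06 ] q [-1.369  0.541  1.31   1.812 -0.556  1.231 -1.624] 0.05984322139713613
hub 196.6913861950941 208.81631488876212 needle (np.float64(-0.7643042789983914), np.float64(0.9991395883163018), np.int64(736)) red (np.float64(-0.7566522897408993), np.float64(0.9958917912826236), np.int64(703)) remaining 0.007651989257492109 needle joint 1.5918902111939535
pics/r6.png needle (np.float64(-43.04982537722064), 1154, (140, 149)) red (np.float32(-132.35425), 1944, (91, 98)) headcentre 90.95318930041152 97.58230452674897
```

View pics/r6.png

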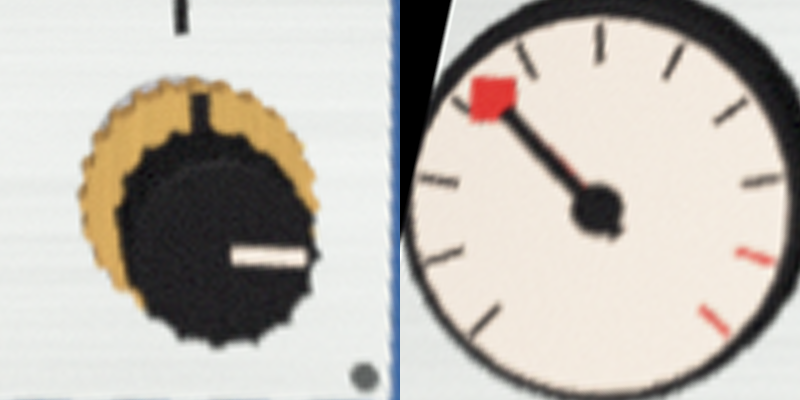

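The ring mark is upright at (200,113), in line with the face mark, so the ring is tight. The needle is still on the red hand. Handing in.

```bash
python3 -c "
from cell import *
print(hand_in())"
```

```text
the job is handed in; nothing more can be done
None
```

The job is handed in at about 47 s on the robot's clock. All three lid knobs were turned until the torque rose sharply at their stops, the gauge needle stands on the red set hand to about 0.01 rad, the lock ring's mark lines up with the tight position again, and nothing else was touched as far as I could tell.

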